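Tip a tube block onto the deck of a dry-bath heater

ROBOT

A 6-joint arm with a two-finger parallel gripper is mounted at the origin on a cart in front of the work surface, level with it; the furniture and walls round the work are solid. World frame = base frame: x ahead of the robot, y to its left, z up, the work surface at z = 0. Lengths are in m, angles in degrees, forces in N, time in s.
With the tool pointing down it reaches from about 0.25 to 0.85 m from the base axis. Payload 12.5 kg.
Tool frame: the origin (TCP) lies at the very end of the fingers, on their centre line; the grasp point (between the pads) lies bot.grip_point_offset behind it (bot.grip_point_offset is the distance from the TCP to the grasp point, in m); z points along the fingers, y is the line along which they close (so a half turn about z gives the same grasp; the last joint's range is limited). The gripper opens to 93 mm and grips with 3 to 60 N. Pads are 15 mm wide; open, the fingers measure 128 mm over their backs; the gripper's body (75 mm by 188 mm) begins 65 mm behind the grasp point.
Start: joints at [-74.404, 20.094, 94.641, -0, 65.266, -4.847], TCP at [0.192, -0.515, 0.219] pointing down, gripper open.
Joint ranges: [-157.81, 157.81], [-45, 120.19], [0.68, 151.7], [-89.99, 269.99], [4.06, 180], [-164.3, 164.3]. Speed limits (degrees/s): [127.2, 127.2, 159.86, 180, 180, 180].

INTERFACE

Orientations are given as [roll, pitch, yaw] about the fixed x, y, z axes, in that order (R = Rz(yaw) Ry(pitch) Rx(roll)).
In Python, from station import bot gives the robot as it stands.
- The arm moves only by the tool drive_tool, never from a script. Its argument "motion" is a list of rows, each an object of numbers: "dx", "dy", "dz": the shift along the tool's x, y, z in cm; "yaw": the turn about the tool's z in rad. In form: [{"dx": .., "dy": .., "dz": .., "yaw": ..}, ...]. A call has 1 to 12 rows; each row shifts and turns the commanded pose from where the row before left it, along the tool's axes as they then stand; what a row does not reach is not made up. A row lasts 1/12 s, in which the tool goes at most 41.7 mm and 7.16 degrees, less where a joint would pass 70% of its speed; a pose out of reach is approached as far as the arm can. A call is refused whole if a number of a shift passes 4.17 or a number of a turn 0.125, either way. A call with a gripper value outside its range is refused whole. "grip" is the closure, from -1 (fully open) to 1 (shut), set as the call begins (left out, the last holds). The fingers move at their own pace and stop on an object; the grip force is fixed at half the most. Time passes only in rows, so rows that do not move let the fingers close. It gives the time, the measured TCP pose, the force, the opening and the grip force at its end, in the units of the state.
- bot.read_state(): the state, without advancing time (a new reading comes with each control period).
- bot.read_camera(name): name is "side" or "top"; returns (picture, depth): 400x640x3 uint8, red, green, blue; 400x640 float32, m along the optical axis (not along the pixel's ray), 0 where there is no reading.
- bot.get_calibration(name): a dict with "intrinsics" (3x3 intrinsics, pixels), "extrinsics" (4x4, takes a point from camera to world coordinates). Camera axes: x right, y down, z forward; pixel columns grow to the right and rows downward; lengths in m; the calibration is good to about 2 mm. A picture is of the moment at which its call begins. get_calibration takes no time and is no camera call.
- bot.hand_in(): hands the job in; it is judged then, once.
Trained networks look in the newest picture that a camera, given by its name, has taken for a name from the list of things; names that differ only in an ending like _2 or _b are one class to them, and where a whole thing is asked for, a point or a joint stands for the part that bears it (a point fixed in the world has none). Each returns a list of dicts, best first, with "p" (0 to 1); they miss things now and then, are a little off and sometimes report something else, mostly with a low value. They report only what shows in the picture. A call takes as long as a camera call. They do not tell look-alikes from the thing itself.
- bot.search_frame(camera, thing): "rect" ([left, top, right, bottom] as shares, 0 to 1, of the picture: columns of its width, rows of its height, round what is visible of it).
- bot.silhouettes(camera, thing): "mask" (400x640 bool, what is visible of it) and "rect" ([left, top, right, bottom] as shares, 0 to 1, of the picture: columns of its width, rows of its height, round what is visible of it).
The state is a dict: "clock": time; "joint_pos": joint angles; "joint_vel": joint speeds; "joint_torque": joint torques, N m; "tool_pos": TCP position; "tool_rot": TCP orientation; "ft_force": force on the tool from outside, world axes, zero at the start; "wrist_torque": the same for the moment, N m; "grip_width": finger opening in m; "gripper_force": force on a finger pad.
Only numpy, scipy, OpenCV 4.12 (cv2) and the standard library are available. Lean on these libraries where they do the work, as an engineer would, in place of code of your own. Each camera call takes 0.05 s, during which the arm holds its last target. There are 200 camera calls.

TASK

The aluminium tube block stands on its end on the bench in front of the dry-bath heater, its wells facing away from the heater. Slide it, still upright, squarely up against the front edge of the heater's low deck, then tip it over that edge so that it lies on the deck with its wells facing up, and push it back along the deck until it butts squarely against the black stop strip of the housing, with no part of it hanging over the deck's sides. Leave the jar, the marker and the forceps where they are.

Things in the scene. Friction and masses are not known exactly. Their poses are not given: they have to be found in the camera images.
- heater: fixed dry-bath heater: a dark flat steel deck 12 mm high, 160 mm wide (y), 90 mm deep (x) to the stop strip, and behind it a white housing, 160 mm wide, 80 mm deep, 62 mm high (knob up to 72 mm). Origin on the bench under the middle of the deck's front edge; x level across the deck towards the housing, y along the edge to the left, z up. Turned up to 20 degrees about the vertical
- heater_edge (a point): middle of the upper front edge of the deck, 12 mm above the bench. The edge is a fence: a vertical step 12 mm high, 160 mm wide, that stops the block's foot
- heater_stop (a point): middle of the face of the black rubber stop strip on the housing, 90 mm behind the front edge, strip 130 mm wide, at 20 to 42 mm above the bench
- block: loose bare aluminium tube block, 0.6 to 0.9 kg, mass near its middle, standing on its end: 50 mm deep (x), 96 wide (y), 76 high (z). Origin at the centre of its underside as it stands; z up, x towards the heater. Pushed low it slides; with its foot at the deck's edge and pushed near its top (a few N) it tips, falls by itself past about 45 degrees, and lies with its foot end near the deck's edge
- block_wells (a point): centre of the block's well face (x = -25 mm, z = 38 mm in the block's frame), with 15 wells of 12 mm diameter in 3 rows of 5; it faces away from the heater at the start and up at the end
- block_landing (a point): centre of the plain face that must lie on the deck (x = +25 mm, z = 38 mm in the block's frame); at the start 30 to 70 mm in front of the deck's edge, up to 12 mm off its middle and up to 10 degrees off square
- block_top (a point): centre of the end that is on top while the block stands (z = 76 mm in the block's frame); after tipping this end faces the stop strip
- jar: bystander: specimen jar with a yellow cap, 64 mm across, 77 mm high, to the left of the work; origin at the centre of its underside
- marker: bystander: red marker pen, 125 mm long, 14 mm thick, lying on the bench to the left; origin under its middle
- forceps_steel: bystander: steel forceps, 126 mm long, lying on the bench to the right; origin under the middle
Things that resemble listed ones, but are neither listed nor needed, are in the scene too. There is more than one size of the heater; the job needs the larger.

How it is judged:
By the outcome, as a careful person would: the job done as asked, in the order asked, and still so for the second after the job is handed in, with the robot touching nothing.
It also fails if it takes over 48 s, if anything falls off the work surface, if the arm or the gripper's body presses on something with over 40 N, if the wrist force passes 120 N, or if a joint passes its speed limit or range.

## Working session

There is one attempt and no reset: what is moved stays moved. The work goes in short steps, Python scripts to look and compute and a tool call to move; the robot and the scene stay as the last step left them, time stands still between calls to the robot, and variables do not carry over. Pictures are saved under pics/ and viewed, at most 10 in all, crops included, and the job is handed in when it is done.

Besides the shell and the picture viewer there is one more tool, called after "Emit:" as a command line: name --argument value ..., lists and objects as JSON in quotes. drive_tool: Moves the arm, as the interface text tells. Its arguments: {"type":"object","properties":{"motion":{"type":"array"},"grip":{"type":"number"}},"required":["motion"]}

```bash
mkdir -p pics; ls; cat > h.py <<'E'
import numpy as np, cv2
from station import bot
def cloud(cam,d):
    c=bot.get_calibration(cam);K=np.array(c["intrinsics"]);T=np.array(c["extrinsics"])
    v,u=np.mgrid[:400,:640]
    P=np.stack([(u-K[0,2])/K[0,0]*d,(v-K[1,2])/K[1,1]*d,d],-1)
    P=P@T[:3,:3].T+T[:3,3]; P[d<=0]=np.nan
    return P
E
python3 - <<'E'
from h import *
ims=[]
for c in("top","side"):
    im,d=bot.read_camera(c); np.save(f"{c}_d.npy",d);np.save(f"{c}_im.npy",im)
    cv2.imwrite(f"pics/{c}0.png",im[:,:,::-1])
    for t in("heater","block","jar","marker","forceps_steel"):
        for r in bot.silhouettes(c,t)[:3]:
            P=cloud(c,d)[r["mask"]]; P=P[~np.isnan(P[:,0])]
            print(c,t,round(r["p"],2),(np.array(r["rect"])*[640,400,640,400]).astype(int),np.round(np.median(P,0),3) if len(P) else "",np.round(np.percentile(P,95,0)[2],3) if len(P) else "")
print(bot.read_state(), bot.grip_point_offset)
E
```

```text
pics
top heater 0.84 [305 216 363 278] [ 0.417 -0.04   0.014] 0.049
top heater 0.79 [254 111 323 185] [0.693 0.051 0.019] 0.066
top block 0.57 [246 187 294 222] [0.527 0.106 0.075] 0.08
top jar 0.7 [166 193 193 217] [0.56  0.331 0.076] 0.081
top marker 0.59 [172 250 215 280] [0.411 0.324 0.012] 0.017
side heater 0.92 [247 219 310 259] [ 0.428 -0.067  0.025] 0.047
side heater 0.9 [342 188 408 236] [0.698 0.012 0.023] 0.064
side block 0.58 [310 182 331 223] [0.532 0.067 0.056] 0.077
side jar 0.82 [317 156 336 182] [0.565 0.313 0.046] 0.078
side jar 0.44 [339 190 404 238] [0.699 0.012 0.025] 0.064
side marker 0.6 [273 169 292 185] [0.409 0.321 0.01 ] 0.014
side forceps_steel 0.61 [285 287 303 319] [ 0.465 -0.288  0.005] 0.008
{'clock': 0.6, 'joint_pos': array([-7.44042844e+01,  2.00927049e+01,  9.46421881e+01, -8.20785324e-04,
        6.52642385e+01, -4.84717886e+00]), 'joint_vel': array([ 0.11813266, -0.01552437, -0.01110223,  0.05471598,  0.06861745,
        0.03722392]), 'joint_torque': array([-3.31668662e-04, -4.97086143e+01, -2.85415846e+01,  6.98471116e-02,
        2.21317133e-02, -3.91134472e-05]), 'tool_pos': array([ 0.19211714, -0.5153381 ,  0.21863463]), 'tool_rot': array([1.79999198e+02, 8.16200721e-04, 2.04432379e+01]), 'ft_force': array([0.1750002 , 0.48753515, 0.11847207]), 'wrist_torque': array([0.00507435, 0.00208518, 0.06383525]), 'gripper_force': 0.0, 'grip_width': 0.09309178425412125} 0.0188
```

View pics/top0.png

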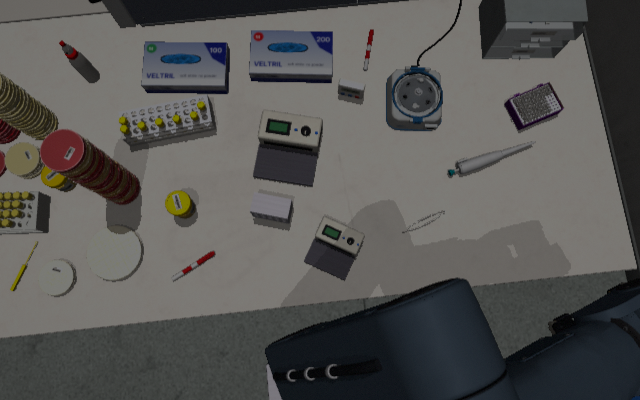

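View pics/side0.png

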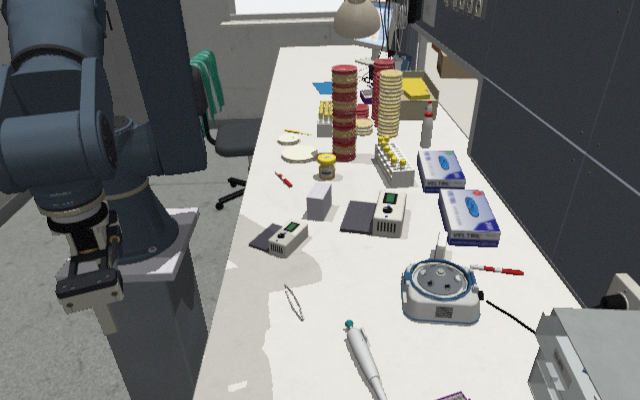

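The top picture shows two heaters: a larger one at (287,148) with its deck towards the robot, and a smaller one at (335,247). The standing block is at (272,208); a smaller look-alike block is at (351,91). By size and position I choose heater (287,148) and block (272,208). Next I check that choice in one crop and fit the poses.

```bash
cat > fit.py <<'E'
from h import *
def rect(p):
    (c,s,a)=cv2.minAreaRect((p*1000).astype(np.float32)); return np.round(c,1),np.round(s,1),round(a,2)
if __name__=="__main__":
    im=np.load("top_im.npy")
    cv2.imwrite("pics/crop.png",cv2.resize(im[100:290,220:400,::-1],None,fx=3.1,fy=3.1,interpolation=cv2.INTER_CUBIC))
    for cam in("top","side"):
        P=cloud(cam,np.load(cam+"_d.npy"))
        x,y,z=P[...,0],P[...,1],P[...,2]
        R=(x>.58)&(x<.86)&(y>-.1)&(y<.2)
        B=(x>.46)&(x<.60)&(y>0.03)&(y<.18)
        for n,m in(("bench",R&(z<.005)),("housing",R&(z>.055)&(z<.066)),("deck",R&(z>.008)&(z<.017)),("deck+hous",R&(z>.008)&(z<.066)),("blocktop",B&(z>.07)&(z<.085)),("blockall",B&(z>.02))):
            if n=="bench": print(cam,"bench z",np.median(z[m]));continue
            mm=cv2.morphologyEx(m.astype(np.uint8),cv2.MORPH_OPEN,np.ones((2,2))) >0
            q=P[m&mm]; print(cam,n,len(q),rect(q[:,:2]),"z",round(float(np.median(q[:,2])),4))
E
python3 fit.py; python3 -c "
from h import *
for c in('top','side'):
  k=bot.get_calibration(c);print(np.round(k['intrinsics'],1),np.round(k['extrinsics'],3))"
```

```text
top bench z 0.0003394802126359675
top housing 1227 (array([734.,  39.]), array([156.7,  78.7]), 73.69) z 0.062
top deck 1530 (array([652.8,  62.1]), array([157.2,  93.3]), 74.91) z 0.0124
top deck+hous 3322 (array([690. ,  51.4]), array([157.6, 170.7]), 74.52) z 0.0165
top blocktop 722 (array([532.3, 106.6]), array([93.6, 48.7]), 72.78) z 0.0763
top blockall 861 (array([532.2, 107.3]), array([95.8, 50. ]), 73.37) z 0.0758
side bench z -0.00011748608372397218
side housing 710 (array([736.4,  32. ]), array([155.4,  75.6]), 74.59) z 0.0618
side deck 848 (array([691.1,  46.9]), array([161.8, 163.7]), 74.12) z 0.0118
side deck+hous 1963 (array([692.9,  45.9]), array([162.8, 167.8]), 74.12) z 0.028
side blocktop 264 (array([534.9, 102.4]), array([100. ,  46.7]), 71.4) z 0.0759
side blockall 611 (array([535. , 102.1]), array([103.9,  48.3]), 71.55) z 0.0646
[[517.1   0.  316.4]
 [  0.  517.1 203.8]
 [  0.    0.    1. ]] [[-0.106 -0.974  0.203  0.263]
 [-0.994  0.104 -0.019  0.018]
 [-0.003 -0.204 -0.979  1.333]
 [ 0.     0.     0.     1.   ]]
[[436.1   0.  316.4]
 [  0.  436.1 203.1]
 [  0.    0.    1. ]] [[ 0.999 -0.033  0.005  0.518]
 [-0.021 -0.514  0.858 -1.029]
 [-0.026 -0.857 -0.514  0.712]
 [ 0.     0.     0.     1.   ]]
```

View pics/crop.png

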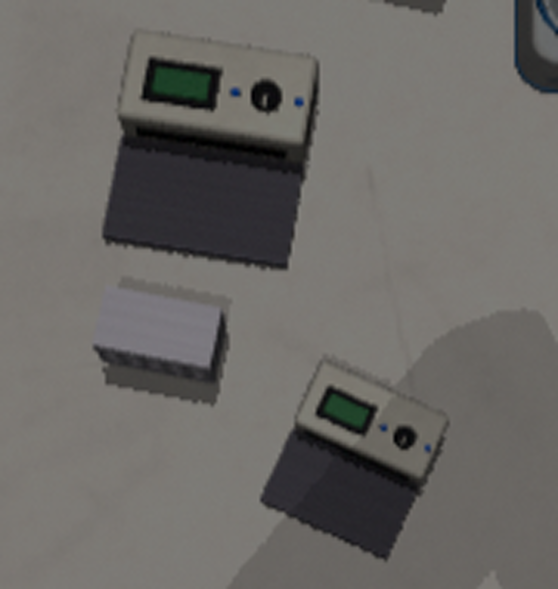

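Heater yaw is about −15.5°. Block yaw is about −17°. The block's front face is about 57 mm before the edge and about 11 mm left of its middle. The crop confirms the choice: the wide heater's deck faces the block, and the block's wells face the robot. First I turn the tool to heater yaw, then travel high.

Emit:
drive_tool --motion '[{"yaw": 0.09}, {"yaw": 0.09}, {"yaw": 0.09}, {"yaw": 0.09}, {"yaw": 0.09}, {"yaw": 0.09}, {"yaw": 0.09}, {"dx": 0.4, "dy": -1.5}, {"dx": 0.4, "dy": -3}, {"dx": 0.4, "dy": -3}, {"dx": 0.4, "dy": -3}, {"dx": 0.4, "dy": -3}]' --grip 0.0

```text
invalid input at $.motion[0]: expected keys dx, dy, dz, yaw
```

Emit:
drive_tool --motion '[{"dx": 0.4, "dy": -3}, {"dx": 0.4, "dy": -3}, {"dx": 0.4, "dy": -3}, {"dx": 0.4, "dy": -3}, {"dx": 0.4, "dy": -3}, {"dx": 0.4, "dy": -3}, {"dx": 0.4, "dy": -3}, {"dx": 0.4, "dy": -3}, {"dx": 0.4, "dy": -3}, {"dx": 0.4, "dy": -3}, {"dx": 0.4, "dy": -3}, {"dx": 0.4, "dy": -3}]'

```text
invalid input at $.motion[0]: expected keys dx, dy, dz, yaw
```

Emit:
drive_tool --motion '[{"dx": 0, "dy": 0, "dz": 0, "yaw": 0.09}, {"dx": 0, "dy": 0, "dz": 0, "yaw": 0.09}, {"dx": 0, "dy": 0, "dz": 0, "yaw": 0.09}, {"dx": 0, "dy": 0, "dz": 0, "yaw": 0.09}, {"dx": 0, "dy": 0, "dz": 0, "yaw": 0.09}, {"dx": 0, "dy": 0, "dz": 0, "yaw": 0.09}, {"dx": 0, "dy": 0, "dz": 0, "yaw": 0.09}, {"dx": 0.4, "dy": -1.5, "dz": 0, "yaw": 0}, {"dx": 0.4, "dy": -3, "dz": 0, "yaw": 0}, {"dx": 0.4, "dy": -3, "dz": 0, "yaw": 0}, {"dx": 0.4, "dy": -3, "dz": 0, "yaw": 0}, {"dx": 0.4, "dy": -3, "dz": 0, "yaw": 0}]' --grip 0.0

```text
clock: 1.6
tool_pos: [0.2483, -0.3887, 0.2185]
tool_rot: [-180.0, 0.0, -15.5]
ft_force: [-0.7, -1.4, -0.1]
grip_width: 0.0465
gripper_force: 0.0
```

Emit:
drive_tool --motion '[{"dx": 0.4, "dy": -3, "dz": 0, "yaw": 0}, {"dx": 0.4, "dy": -3, "dz": 0, "yaw": 0}, {"dx": 0.4, "dy": -3, "dz": 0, "yaw": 0}, {"dx": 0.4, "dy": -3, "dz": 0, "yaw": 0}, {"dx": 0.4, "dy": -3, "dz": 0, "yaw": 0}, {"dx": 0.4, "dy": -3, "dz": 0, "yaw": 0}, {"dx": 0.4, "dy": -3, "dz": 0, "yaw": 0}, {"dx": 0.4, "dy": -3, "dz": 0, "yaw": 0}, {"dx": 0.4, "dy": -3, "dz": 0, "yaw": 0}, {"dx": 0.4, "dy": -3, "dz": 0, "yaw": 0}, {"dx": 0.4, "dy": -3, "dz": 0, "yaw": 0}, {"dx": 0.4, "dy": -3, "dz": 0, "yaw": 0}]'

```text
clock: 2.6
tool_pos: [0.3911, -0.0549, 0.2187]
tool_rot: [-180.0, -0.0, -15.5]
ft_force: [0.0, 0.1, 0.7]
grip_width: 0.0467
gripper_force: 0.0
```

Emit:
drive_tool --motion '[{"dx": 0.6, "dy": -3.2, "dz": 0, "yaw": 0}, {"dx": 0.6, "dy": -3.2, "dz": 0, "yaw": 0}, {"dx": 0.6, "dy": -3.2, "dz": 0, "yaw": 0}, {"dx": 0.6, "dy": -3.2, "dz": 0, "yaw": 0}, {"dx": 0.6, "dy": -3.2, "dz": 0, "yaw": 0}, {"dx": 0.6, "dy": -3.2, "dz": 0, "yaw": 0}, {"dx": 0, "dy": 0, "dz": 3, "yaw": 0}, {"dx": 0, "dy": 0, "dz": 3, "yaw": 0}, {"dx": 0, "dy": 0, "dz": 3, "yaw": 0}, {"dx": 0, "dy": 0, "dz": 3, "yaw": 0}, {"dx": 0, "dy": 0, "dz": 3, "yaw": 0}, {"dx": 0, "dy": 0, "dz": 0, "yaw": 0}]'

```text
clock: 3.6
tool_pos: [0.4742, 0.1181, 0.0645]
tool_rot: [179.8, 0.4, -15.5]
ft_force: [-1.5, 0.0, -0.4]
grip_width: 0.0462
gripper_force: 0.0
```

```bash
python3 - <<'E'
from h import *
im,d=bot.read_camera("side")
cv2.imwrite("pics/s1.png",cv2.resize(im[110:270,200:440,::-1],None,fx=3,fy=3,interpolation=cv2.INTER_CUBIC))
s=bot.read_state();print(s["tool_pos"],s["tool_rot"])
E
```

```text
[0.47562803 0.11827908 0.06710314] [179.88615104   0.2643481  -15.54066161]
```

View pics/s1.png

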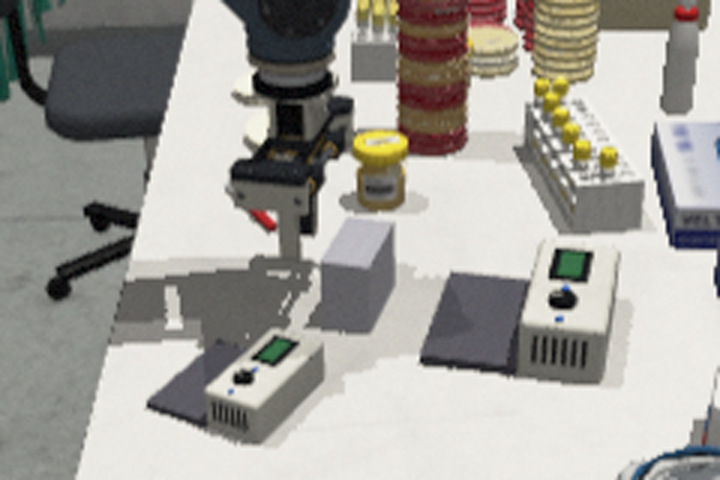

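The side crop shows the gripper at about (290,215), behind the block at (355,275), clear of the jar and the small heater. Now I lower it and push low.

Emit:
drive_tool --motion '[{"dx": 0, "dy": 0, "dz": 2.5, "yaw": 0}, {"dx": 0, "dy": 0, "dz": 2.5, "yaw": 0}, {"dx": 0, "dy": 0, "dz": 0, "yaw": 0}, {"dx": 0.8, "dy": 0, "dz": 0, "yaw": 0}, {"dx": 0.8, "dy": 0, "dz": 0, "yaw": 0}, {"dx": 0.4, "dy": 0, "dz": 0, "yaw": 0}, {"dx": 0.3, "dy": 0, "dz": 0, "yaw": 0}, {"dx": 0.3, "dy": 0, "dz": 0, "yaw": 0}, {"dx": 0.3, "dy": 0, "dz": 0, "yaw": 0}, {"dx": 0.3, "dy": 0, "dz": 0, "yaw": 0}, {"dx": 0.3, "dy": 0, "dz": 0, "yaw": 0}, {"dx": 0.3, "dy": 0, "dz": 0, "yaw": 0}]'

```text
clock: 4.65
tool_pos: [0.5139, 0.1079, 0.0195]
tool_rot: [180.0, 0.1, -15.6]
ft_force: [-5.6, 1.5, 4.5]
grip_width: 0.0459
gripper_force: 3.2
```

Emit:
drive_tool --motion '[{"dx": 0.3, "dy": 0, "dz": 0, "yaw": 0}, {"dx": 0.3, "dy": 0, "dz": 0, "yaw": 0}, {"dx": 0.3, "dy": 0, "dz": 0, "yaw": 0}, {"dx": 0.3, "dy": 0, "dz": 0, "yaw": 0}, {"dx": 0.3, "dy": 0, "dz": 0, "yaw": 0}, {"dx": 0.3, "dy": 0, "dz": 0, "yaw": 0}, {"dx": 0.3, "dy": 0, "dz": 0, "yaw": 0}, {"dx": 0.3, "dy": 0, "dz": 0, "yaw": 0}]'

```text
clock: 5.32
tool_pos: [0.5371, 0.1014, 0.0195]
tool_rot: [180.0, 0.1, -15.6]
ft_force: [-5.7, 1.8, 4.8]
grip_width: 0.0465
gripper_force: 3.1
```

```bash
cat > look.py <<'E'
from fit import *
# block pose in each camera's own heater frame (yaw -15.5), from top-face/points above
for cam,hc in(("top",(690,51.4)),("side",(692.9,45.9))):
    im,d=bot.read_camera(cam);P=cloud(cam,d);a=np.radians(-15.5)
    R=np.array([[np.cos(a),np.sin(a)],[-np.sin(a),np.cos(a)]])
    q=(P[...,:2]*1000-np.array(hc))@R.T+[85,0]; z=P[...,2]*1000
    rs=bot.silhouettes(cam,"block")
    if not rs: print(cam,"none");continue
    m=rs[0]["mask"]&(z>15)&(abs(q[...,1])<90)
    print(cam,rs[0]["p"],"all",rect(q[m]/1000),"zmax",np.nanpercentile(z[m],[5,50,95]).round(1),"top",rect(q[m&(z>np.nanpercentile(z[m],95)-6)]/1000))
s=bot.read_state();t=(s["tool_pos"][:2]*1000-[691.5,48.7])@R.T+[85,0]
print("tool in heater frame",t.round(1),s["tool_pos"][2],s["tool_rot"].round(2),"F",(R@s["ft_force"][:2]).round(1),s["clock"])
E
python3 look.py
```

```text
top none
side 0.68 all (array([-43.,  11.]), array([100.1,  49.5]), 88.84) zmax [20.4 60.6 77.2] top (array([-42.9,  11.5]), array([98.4, 48.1]), 89.71)
tool in heater frame [-77.3   9.6] 0.019226898853505297 [-1.7998e+02 -5.0000e-02 -1.5650e+01] F [-1.2 -0.3] 5.5167
```

Emit:
drive_tool --motion '[{"dx": 0.3, "dy": 0, "dz": 0, "yaw": 0}, {"dx": 0.3, "dy": 0, "dz": 0, "yaw": 0}, {"dx": 0.3, "dy": 0, "dz": 0, "yaw": 0}, {"dx": 0.3, "dy": 0, "dz": 0, "yaw": 0}, {"dx": 0.1, "dy": 0, "dz": 0, "yaw": 0}, {"dx": 0.1, "dy": 0, "dz": 0, "yaw": 0}, {"dx": 0, "dy": 0, "dz": 0, "yaw": 0}]'

```text
clock: 6.1
tool_pos: [0.5505, 0.0977, 0.0188]
tool_rot: [180.0, 0.0, -15.7]
ft_force: [-4.9, 1.3, 3.9]
grip_width: 0.0463
gripper_force: 2.3
```

Emit:
drive_tool --motion '[{"dx": 0.1, "dy": 0, "dz": 0, "yaw": 0}, {"dx": 0.1, "dy": 0, "dz": 0, "yaw": 0}]'

```text
clock: 6.27
tool_pos: [0.5522, 0.0972, 0.0188]
tool_rot: [180.0, 0.1, -15.7]
ft_force: [-5.8, 2.5, 3.8]
grip_width: 0.0466
gripper_force: 3.0
```

Emit:
drive_tool --motion '[{"dx": 0.1, "dy": 0, "dz": 0, "yaw": 0}, {"dx": 0.1, "dy": 0, "dz": 0, "yaw": 0}]'

```text
clock: 6.43
tool_pos: [0.553, 0.0968, 0.0187]
tool_rot: [180.0, 0.2, -15.6]
ft_force: [-15.8, 4.4, 11.9]
grip_width: 0.0465
gripper_force: 8.2
```

Emit:
drive_tool --motion '[{"dx": 0.05, "dy": 0, "dz": 0, "yaw": 0}, {"dx": 0, "dy": 0, "dz": 0, "yaw": 0}]'

```text
clock: 6.6
tool_pos: [0.553, 0.0968, 0.0186]
tool_rot: [179.9, 0.3, -15.6]
ft_force: [-14.7, 3.2, 10.1]
grip_width: 0.0466
gripper_force: 7.4
```

```bash
python3 look.py
```

```text
top none
side 0.82 all (array([-25.7,  12.3]), array([103.6,  50. ]), 86.98) zmax [19.9 60.9 77.3] top (array([-20.7,  12.3]), array([102.7,  43.5]), 82.94)
tool in heater frame [-61.3   9.4] 0.018615939011139126 [179.93   0.26 -15.61] F [-14.5   0.5] 6.8
```

Contact with the edge is made: force jumped to about 15 N and the block centre is 25.7 mm before the edge. Now I back off, raise, and tip.

Emit:
drive_tool --motion '[{"dx": -0.5, "dy": 0, "dz": 0, "yaw": 0}, {"dx": -0.7, "dy": 0, "dz": 0, "yaw": 0}, {"dx": 0, "dy": 0, "dz": -1.6, "yaw": 0}, {"dx": 0, "dy": 0, "dz": -1.6, "yaw": 0}, {"dx": 0, "dy": 0, "dz": -1.6, "yaw": 0}, {"dx": 0, "dy": 0, "dz": 0, "yaw": 0}, {"dx": 0.4, "dy": 0, "dz": 0, "yaw": 0}, {"dx": 0.4, "dy": 0, "dz": 0, "yaw": 0}, {"dx": 0.2, "dy": 0, "dz": 0, "yaw": 0}, {"dx": 0.2, "dy": 0, "dz": 0, "yaw": 0}, {"dx": 0.2, "dy": 0, "dz": 0, "yaw": 0}]'

```text
clock: 7.72
tool_pos: [0.5553, 0.0961, 0.0655]
tool_rot: [179.9, 0.3, -15.7]
ft_force: [-10.6, 2.7, 8.3]
grip_width: 0.0462
gripper_force: 5.5
```

Emit:
drive_tool --motion '[{"dx": 0.2, "dy": 0, "dz": 0, "yaw": 0}, {"dx": 0.2, "dy": 0, "dz": 0, "yaw": 0}, {"dx": 0.2, "dy": 0, "dz": 0, "yaw": 0}, {"dx": 0.2, "dy": 0, "dz": 0, "yaw": 0}, {"dx": 0.2, "dy": 0, "dz": 0, "yaw": 0}]'

```text
clock: 8.13
tool_pos: [0.565, 0.0934, 0.0659]
tool_rot: [179.9, 0.3, -15.7]
ft_force: [-9.8, 2.0, 11.3]
grip_width: 0.0467
gripper_force: 6.3
```

```bash
python3 look.py; python3 - <<'E'
from h import *
im,d=bot.read_camera("side")
cv2.imwrite("pics/s2.png",cv2.resize(im[150:250,280:430,::-1],None,fx=4,fy=4,interpolation=cv2.INTER_CUBIC))
E
```

```text
top none
side 0.62 all (array([-20.4,  12.2]), array([ 64.7, 102.8]), 0.28) zmax [21.  73.1 84.4] top (array([-18.5,  13.1]), array([ 41.4, 101.4]), 2.77)
tool in heater frame [-48.4   9.3] 0.06582507227877826 [179.95   0.21 -15.66] F [-7.2  0.4] 8.3333
```

View pics/s2.png

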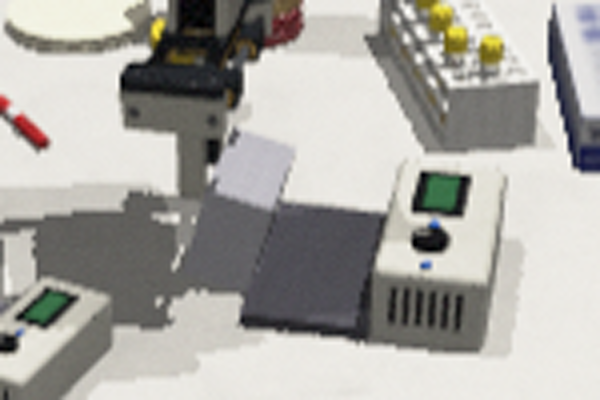

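The crop shows the block tilted about 20° about the deck edge near (255,270), with the fingers behind its top. I continue.

Emit:
drive_tool --motion '[{"dx": 0.2, "dy": 0, "dz": 0, "yaw": 0}, {"dx": 0.2, "dy": 0, "dz": 0, "yaw": 0}, {"dx": 0.2, "dy": 0, "dz": 0, "yaw": 0}, {"dx": 0.2, "dy": 0, "dz": 0, "yaw": 0}, {"dx": 0.2, "dy": 0, "dz": 0, "yaw": 0}, {"dx": 0.2, "dy": 0, "dz": 0, "yaw": 0}, {"dx": 0.2, "dy": 0, "dz": 0, "yaw": 0}, {"dx": 0.2, "dy": 0, "dz": 0, "yaw": 0}]'

```text
clock: 9.05
tool_pos: [0.5817, 0.0886, 0.0696]
tool_rot: [179.9, 0.1, -15.6]
ft_force: [-18.1, -6.1, 39.8]
grip_width: 0.0468
gripper_force: 24.1
```

Emit:
drive_tool --motion '[{"dx": 0.2, "dy": 0, "dz": 0, "yaw": 0}, {"dx": 0.2, "dy": 0, "dz": 0, "yaw": 0}, {"dx": 0.2, "dy": 0, "dz": 0, "yaw": 0}, {"dx": 0.2, "dy": 0, "dz": 0, "yaw": 0}]'

```text
clock: 9.38
tool_pos: [0.5921, 0.086, 0.0703]
tool_rot: [-180.0, -0.3, -15.6]
ft_force: [-9.1, -5.1, 39.2]
grip_width: 0.0464
gripper_force: 34.0
```

```bash
python3 look.py
```

```text
top none
side 0.97 all (array([-6.8, 14.2]), array([ 88.6, 104.5]), 0.08) zmax [24.8 61.  86.4] top (array([ 2. , 12.6]), array([97.3, 22.6]), 85.04)
tool in heater frame [-20.3   9.4] 0.07020578394074112 [-179.95   -0.35  -15.64] F [-5.9 -8.4] 9.5833
```

```bash
python3 - <<'E'
from h import *
im,d=bot.read_camera("side")
cv2.imwrite("pics/s3.png",cv2.resize(im[150:250,280:430,::-1],None,fx=5,fy=5,interpolation=cv2.INTER_CUBIC))
P=cloud("side",d);a=np.radians(-15.5)
R=np.array([[np.cos(a),np.sin(a)],[-np.sin(a),np.cos(a)]])
q=(P[...,:2]*1000-[692.9,45.9])@R.T+[85,0];z=P[...,2]*1000
m=bot.silhouettes("side","block")[0]["mask"]
for y0 in(-37,-30,40,52):
  k=m&(abs(q[...,1]-y0)<4); 
  print(y0,np.c_[q[k][:,0],z[k]].round(0).astype(int).tolist()[::2])
print(bot.read_state())
E
```

```text
-37 [[1, 88], [7, 85], [1, 81], [-13, 76], [-13, 74], [7, 75], [-10, 70], [-5, 64], [1, 65], [21, 67], [-28, 54], [-19, 56], [-4, 58], [4, 58], [19, 60], [33, 63], [-31, 50], [-22, 51], [-8, 53], [13, 56], [-10, 51], [16, 53], [31, 56], [-31, 43], [1, 48], [19, 50], [25, 50], [-43, 38], [-25, 41], [-10, 43], [5, 46], [19, 46], [-46, 35], [-28, 36], [-22, 38], [1, 40], [10, 43], [-37, 33], [-16, 35], [-8, 35], [19, 40], [-25, 30], [-16, 34], [10, 35], [-19, 28], [-2, 30], [4, 31], [-31, 25], [-4, 26], [-31, 19], [-13, 23], [-25, 17], [-16, 18], [1, 20], [-19, 14], [-13, 14], [-19, 10]]
-30 [[-3, 86], [-6, 83], [6, 85], [-5, 82], [1, 83], [7, 85], [-11, 78], [-6, 77], [1, 81], [6, 80], [14, 78], [-9, 73], [-2, 76], [3, 76], [12, 77], [-17, 71], [-8, 72], [-2, 73], [3, 73], [10, 75], [15, 73], [-23, 65], [-17, 67], [-8, 68], [-3, 68], [3, 69], [9, 70], [15, 70], [21, 71], [-23, 63], [-18, 62], [-11, 63], [-5, 66], [0, 65], [9, 67], [15, 68], [21, 69], [26, 68], [-26, 60], [-20, 60], [-14, 62], [-8, 61], [7, 65], [12, 64], [18, 66], [24, 65], [-32, 55], [-25, 57], [-20, 57], [-11, 57], [
[... 1424 characters left out ...]
33, 56]]
{'clock': 9.6833, 'joint_pos': array([ 3.83204823e+00,  3.53375613e+01,  9.38964831e+01, -8.98771495e-02,
        5.04148286e+01,  1.09524912e+02]), 'joint_vel': array([ 0.03876124,  0.03696886,  0.04386274,  0.0920472 , -0.06090847,
       -0.02149994]), 'joint_torque': array([  2.86642112, -37.81183004, -16.01988494,   1.14334591,
        -1.87548906,   0.2011329 ]), 'tool_pos': array([0.59249587, 0.08595432, 0.07023866]), 'tool_rot': array([-179.9482717 ,   -0.35417009,  -15.63596436]), 'ft_force': array([-7.49066449, -6.94759896, 37.89760954]), 'wrist_torque': array([-0.77591786,  1.06569384,  0.15205039]), 'gripper_force': 33.366861201398024, 'grip_width': 0.046593476957468974}
```

View pics/s3.png

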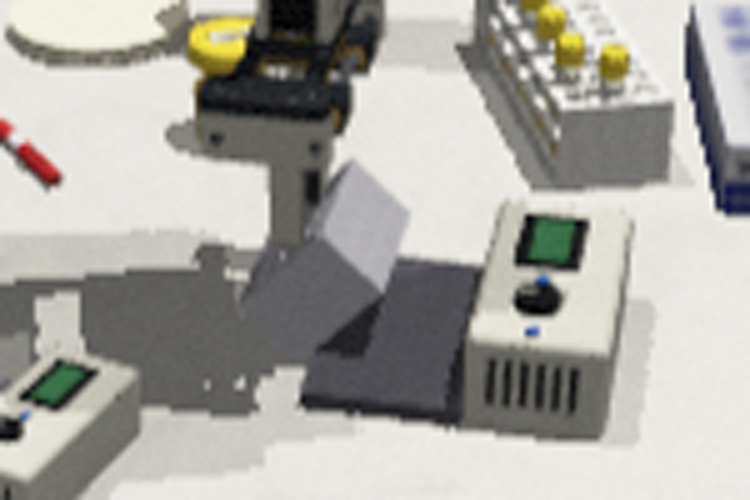

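The crop shows the block tilted about 42° with its foot corner at about (305,360). The fingers drag down the face (39 N upward on the tool). So I follow the face up while pushing.

Emit:
drive_tool --motion '[{"dx": 0, "dy": 0, "dz": -0.3, "yaw": 0}, {"dx": 0.1, "dy": 0, "dz": -0.3, "yaw": 0}, {"dx": 0.2, "dy": 0, "dz": -0.2, "yaw": 0}, {"dx": 0.2, "dy": 0, "dz": -0.2, "yaw": 0}, {"dx": 0.2, "dy": 0, "dz": -0.15, "yaw": 0}, {"dx": 0.2, "dy": 0, "dz": -0.15, "yaw": 0}]'

```text
clock: 10.18
tool_pos: [0.5986, 0.0842, 0.0794]
tool_rot: [180.0, 0.0, -15.7]
ft_force: [-1.0, -0.5, -0.1]
grip_width: 0.0465
gripper_force: 0.0
```

```bash
python3 look.py
```

```text
top none
side 0.69 all (array([ 9.4, 12.7]), array([102.1,  76.4]), 89.43) zmax [20.2 56.5 63.2] top (array([ 9.5, 13. ]), array([100.5,  75.9]), 89.68)
tool in heater frame [-14.2   9.4] 0.07946711426704386 [ 1.800e+02  1.000e-02 -1.565e+01] F [ 0.2 -0.2] 10.3833
```

The block fell and lies on the deck with its foot 29 mm before the edge, square. Now I back off, lower, and push it to the stop.

Emit:
drive_tool --motion '[{"dx": -1.5, "dy": -0.3, "dz": 0, "yaw": 0}, {"dx": -1.5, "dy": 0, "dz": 0, "yaw": 0}, {"dx": -1.5, "dy": 0, "dz": 0, "yaw": 0}, {"dx": 0, "dy": 0, "dz": 0, "yaw": 0}, {"dx": 0, "dy": 0, "dz": 1.7, "yaw": 0}, {"dx": 0, "dy": 0, "dz": 1.7, "yaw": 0}, {"dx": 0, "dy": 0, "dz": 1.7, "yaw": 0}, {"dx": 0, "dy": 0, "dz": 0, "yaw": 0}, {"dx": 0.5, "dy": 0, "dz": 0, "yaw": 0}, {"dx": 0.5, "dy": 0, "dz": 0, "yaw": 0}, {"dx": 0.3, "dy": 0, "dz": 0, "yaw": 0}, {"dx": 0.3, "dy": 0, "dz": 0, "yaw": 0}]'

```text
clock: 11.38
tool_pos: [0.5726, 0.0948, 0.0296]
tool_rot: [-180.0, -0.1, -15.7]
ft_force: [0.5, -0.8, 0.3]
grip_width: 0.0462
gripper_force: 0.0
```

Emit:
drive_tool --motion '[{"dx": 0.3, "dy": 0, "dz": 0, "yaw": 0}, {"dx": 0.3, "dy": 0, "dz": 0, "yaw": 0}, {"dx": 0.3, "dy": 0, "dz": 0, "yaw": 0}, {"dx": 0.3, "dy": 0, "dz": 0, "yaw": 0}, {"dx": 0.3, "dy": 0, "dz": 0, "yaw": 0}, {"dx": 0.3, "dy": 0, "dz": 0, "yaw": 0}, {"dx": 0.3, "dy": 0, "dz": 0, "yaw": 0}, {"dx": 0.3, "dy": 0, "dz": 0, "yaw": 0}, {"dx": 0.3, "dy": 0, "dz": 0, "yaw": 0}]'

```text
clock: 12.13
tool_pos: [0.5966, 0.0879, 0.0287]
tool_rot: [180.0, 0.1, -15.6]
ft_force: [-6.3, 1.7, 4.5]
grip_width: 0.0464
gripper_force: 3.2
```

```bash
python3 look.py
```

```text
top none
side 0.82 all (array([30.3, 14.8]), array([104.1,  76.3]), 89.32) zmax [19.7 57.1 63.2] top (array([31.5, 14.7]), array([102.9,  75.1]), 87.54)
tool in heater frame [-16.2  12.4] 0.028651492958058283 [ 1.800e+02  1.000e-02 -1.565e+01] F [-1.9 -0.3] 12.3333
```

Emit:
drive_tool --motion '[{"dx": 0.3, "dy": 0, "dz": 0, "yaw": 0}, {"dx": 0.3, "dy": 0, "dz": 0, "yaw": 0}, {"dx": 0.3, "dy": 0, "dz": 0, "yaw": 0}, {"dx": 0.3, "dy": 0, "dz": 0, "yaw": 0}, {"dx": 0.3, "dy": 0, "dz": 0, "yaw": 0}, {"dx": 0.1, "dy": 0, "dz": 0, "yaw": 0}, {"dx": 0.1, "dy": 0, "dz": 0, "yaw": 0}, {"dx": 0, "dy": 0, "dz": 0, "yaw": 0}]'

```text
clock: 13.0
tool_pos: [0.6133, 0.0832, 0.0285]
tool_rot: [180.0, 0.1, -15.7]
ft_force: [-4.4, 0.5, 2.2]
grip_width: 0.0464
gripper_force: 2.2
```

Emit:
drive_tool --motion '[{"dx": 0.1, "dy": 0, "dz": 0, "yaw": 0}, {"dx": 0.1, "dy": 0, "dz": 0, "yaw": 0}]'

```text
clock: 13.17
tool_pos: [0.6151, 0.0827, 0.0286]
tool_rot: [180.0, 0.1, -15.6]
ft_force: [-5.6, 1.3, 2.9]
grip_width: 0.0465
gripper_force: 2.8
```

Emit:
drive_tool --motion '[{"dx": 0.1, "dy": 0, "dz": 0, "yaw": 0}, {"dx": 0.1, "dy": 0, "dz": 0, "yaw": 0}]'

```text
clock: 13.33
tool_pos: [0.6152, 0.0826, 0.0285]
tool_rot: [179.9, 0.3, -15.6]
ft_force: [-20.9, 6.3, 15.4]
grip_width: 0.0467
gripper_force: 10.7
```

Firm contact with the stop. I release, retreat up and away, then check.

Emit:
drive_tool --motion '[{"dx": -0.5, "dy": 0, "dz": 0, "yaw": 0}, {"dx": -1, "dy": 0, "dz": 0, "yaw": 0}, {"dx": -2, "dy": 0, "dz": 0, "yaw": 0}, {"dx": -3, "dy": 0, "dz": 0, "yaw": 0}, {"dx": 0, "dy": 0, "dz": -3, "yaw": 0}, {"dx": 0, "dy": 0, "dz": -3, "yaw": 0}, {"dx": 0, "dy": 0, "dz": -3, "yaw": 0}, {"dx": 0, "dy": 0, "dz": -3, "yaw": 0}, {"dx": 0, "dy": 0, "dz": -3, "yaw": 0}, {"dx": 0, "dy": 2, "dz": -3, "yaw": 0}, {"dx": 0, "dy": 3.5, "dz": 0, "yaw": 0}, {"dx": 0, "dy": 3.5, "dz": 0, "yaw": 0}]'

```text
clock: 14.33
tool_pos: [0.5316, 0.0123, 0.2107]
tool_rot: [-180.0, -0.3, -15.5]
ft_force: [0.2, -0.5, 0.1]
grip_width: 0.0462
gripper_force: 0.0
```

Emit:
drive_tool --motion '[{"dx": 0, "dy": 3.5, "dz": 0, "yaw": 0}, {"dx": 0, "dy": 3.5, "dz": 0, "yaw": 0}, {"dx": 0, "dy": 3.5, "dz": 0, "yaw": 0}, {"dx": 0, "dy": 3.5, "dz": 0, "yaw": 0}, {"dx": 0, "dy": 3.5, "dz": 0, "yaw": 0}, {"dx": 0, "dy": 3.5, "dz": 0, "yaw": 0}, {"dx": 0, "dy": 3.5, "dz": 0, "yaw": 0}, {"dx": 0, "dy": 3.5, "dz": 0, "yaw": 0}, {"dx": 0, "dy": 3.5, "dz": 0, "yaw": 0}, {"dx": 0, "dy": 0, "dz": 0, "yaw": 0}]'

```text
clock: 15.17
tool_pos: [0.4446, -0.2954, 0.2088]
tool_rot: [179.9, -0.1, -15.9]
ft_force: [0.5, -1.2, 0.4]
grip_width: 0.0465
gripper_force: 0.0
```

```bash
python3 look.py; python3 - <<'E'
from h import *
im,d=bot.read_camera("top")
cv2.imwrite("pics/t4.png",cv2.resize(im[90:290,150:380,::-1],None,fx=3,fy=3,interpolation=cv2.INTER_CUBIC))
for c in("top","side"):
    im,d=bot.read_camera(c)
    for t in("jar","marker","forceps_steel"):
        for r in bot.silhouettes(c,t)[:1]:
            P=cloud(c,d)[r["mask"]];print(c,t,np.nanmedian(P,0).round(3))
E
```

```text
top 0.92 all (array([54. , 17.2]), array([104.6,  82.5]), 89.87) zmax [30.5 60.5 65.9] top (array([54.4, 13.2]), array([81.5, 96.6]), 0.08)
side 0.94 all (array([49.2, 12.4]), array([102.7,  75.8]), 89.1) zmax [20.4 58.4 63.1] top (array([49. , 13.1]), array([101.3,  75.4]), 89.05)
tool in heater frame [ -61.1 -391.8] 0.2086342328878227 [-1.800e+02 -2.000e-02 -1.564e+01] F [ 1.3 -0.2] 15.3667
top jar [0.56  0.332 0.076]
top marker [0.412 0.324 0.012]
side jar [0.565 0.314 0.043]
side forceps_steel [ 0.472 -0.324  0.004]
```

View pics/t4.png

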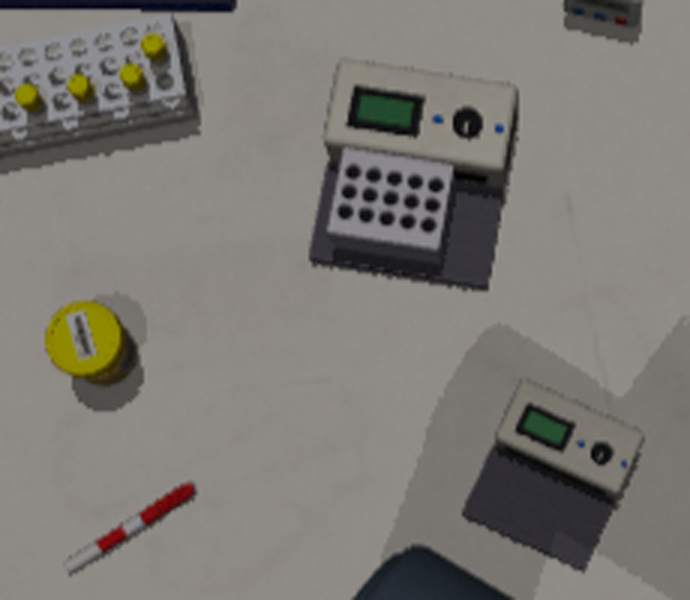

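The top crop shows the block lying on the deck at (390,200), 15 wells up, against the stop and within the deck's sides. The jar, the marker and the small heater are unmoved.

```bash
python3 -c "
from station import bot
print(bot.hand_in())"
```

```text
the job is handed in; nothing more can be done
None
```

The block was slid square to the deck's edge, tipped, and pushed back against the stop strip with its wells up and about 19 mm clear of the nearer deck side; I handed it in at about 15.5 s, and the jar, marker and forceps were not touched.

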